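# White reference, then a contact reading with a hand-held probe

### The job

Take the black hand-held probe out of its holder, aim it straight down at the middle of the white reference tile with the nose about 3 cm above it, and hold it still there for two seconds without touching the tile. Then set the nose on the middle of the red ring on the sloping steel plate, with the probe square to the plate's face, and push lightly until the spring nose is about half-way in. Finish like that: stay holding the probe on the spot with that light push, and leave everything else where it stands.

Things in the scene. Friction and masses are not known exactly. Their poses are not given: they have to be found in the camera images.
- probe_grip (a point): Centre of the probe's grip, 121 mm above the worktop at the start. The grip is black, square, 26 x 26 mm, 70 mm long, two thin yellow bands near its upper end, a low round yellow cap (4 mm) on top. z runs along the probe, away from its nose (up at the start); x and y are square to the grip's flat sides. Centre of grip to nose tip: 106 mm along the probe, the nose being out.
- probe_tip (a point): Tip of the probe's nose, on the probe's axis: a brass pin of 10 mm diameter with a round end, 20 mm long when it is out. Same axes as the grip. The nose is spring-loaded and slides straight into the barrel.
- nose (a joint): How far the nose is pushed in: 0 = fully out, 0.010 m = at its stop. The spring gives about 1.5 N when the nose begins to move and 0.6 N more per mm, so 4.5 N half-way (5 mm) and 7.5 N at the stop.
- holder: Fixed holder: grey round foot (72 mm wide) with an upright aluminium tube, 37 mm wide outside, 25 mm bore, rim 80 mm above the worktop. The probe's barrel and nose hang in the tube, so the probe must be lifted 70 mm or more before it moves sideways. Origin on the worktop under the tube's axis.
- white_ref_top (a point): Centre of the upper face of the white reference tile: a white disc 48 mm wide in a dark steel puck of 60 mm diameter, fixed to the worktop, top 12 mm above it, level; z up. A like puck with a black disc stands near by and is not wanted; the two change places.
- black_ref_top (a point): Centre of the upper face of the black tile, same size as the white one (60 mm wide, 12 mm high).
- spot (a point): The marked spot: centre of a thin red ring 20 mm wide on the outer face of the steel crystal plate. The z axis stands square out of the face, 23 degrees (0.40 rad) off vertical, leaning to the low front side of the stand, which looks roughly towards the robot; the x axis runs up the slope. The spot lies 67 mm above the worktop.
- crystal_plate: Round steel plate, 69 mm wide and 12 mm thick, held by small brass pins on the sloping aluminium face (92 x 90 mm) of a tilting stand (100 x 90 mm foot, about 75 mm tall at the back); all fixed. Origin at the centre of the plate's underside, z square out of the face.
- vial: small glass sample vial with a blue cap, 25 mm wide, 50 mm tall; loose bystander, origin at the centre of its underside. To be left alone.
- jar: powder jar with a black lid, 62 mm wide, 94 mm tall; loose bystander, origin at the centre of its underside. To be left alone.
- pot: white pot with a blue lid, 57 mm wide, 69 mm tall; loose bystander, origin at the centre of its underside. To be left alone.
- timer: white bench timer, 58 x 66 x 22 mm; loose bystander, origin at the centre of its underside. To be left alone.
- dropper: brown dropper bottle, 34 mm wide, 102 mm tall; loose bystander, origin at the centre of its underside. To be left alone.
- white_ref: The white tile's puck as a whole; origin on the worktop under its middle.
- black_ref: The black tile's puck as a whole; origin on the worktop under its middle.
- probe: The probe as a whole; origin on its axis, 41 mm below the centre of the grip, z away from the nose. Loose, about 155 g, upright in the holder, with a small yaw. Below the grip: a round collar 34 mm wide, 6 mm thick, that rests on the holder's rim, a steel barrel (20 mm diameter, 45 mm long), then the brass nose (20 mm).

How it is judged (in metres and radians):
On the way:
1. the probe is held still, upright, its nose 18 to 42 mm above the white tile and within 10 mm of its middle, for 1.5 s (horizontal distance between probe_tip and white_ref_top below 0.01 m and z of probe_tip in the frame of white_ref_top between 0.018 and 0.042 m and angle between probe_grip's own z axis and vertical below 0.12 rad and linear speed of probe below 0.015 m/s and contact force between the fingers and probe above 1 N), for 1.5 s.
At the end, for the whole second after the job is handed in: The fingers hold the probe still with its nose tip within 5 mm of the middle of the red ring, its axis within 0.12 rad of square to the plate's face, its nose pushed in 2 to 8 mm, and a contact force of 1.5 to 10 N on the plate (distance between probe_tip and spot below 0.005 m and angle between the z axis of probe_grip and the z axis of spot, either way round below 0.12 rad and angle between probe_grip's own z axis and vertical below 0.6 rad and value of joint nose between 0.002 and 0.008 m and contact force between probe and crystal_plate between 1.5 and 10 N and contact force between the fingers and probe above 1 N and linear speed of probe below 0.01 m/s and contact force between probe and holder below 0.1 N); the arm keeps its last pose, push and grip.
It fails at once if the probe touches a reference tile (contact force between probe and white_ref above 0.5 N or contact force between probe and black_ref above 0.5 N).
It fails at once if the probe is rammed against the plate (over 18 N) (contact force between probe and crystal_plate above 18 N).
It fails at once if a bystander is moved by more than 15 mm (distance of any of vial, jar, pot, timer, dropper from where it was at the start of the episode above 0.015 m).
It also fails if it takes over 48 s, if anything falls off the work surface, if the arm or the gripper's body presses on something with over 40 N, if the wrist force passes 120 N, or if a joint passes its speed limit or range.

### The arm

A 6-joint arm with a two-finger parallel gripper is mounted at the origin on a cart in front of the work surface, level with it; the furniture and walls round the work are solid. World frame = base frame: x ahead of the robot, y to its left, z up, the work surface at z = 0. Lengths are in mm, angles in degrees, forces in N, time in s.
With the tool pointing down it reaches from about 225 to 875 mm from the base axis. Payload 3.4 kg.
Tool frame: the origin (TCP) lies at the very end of the fingers, on their centre line; the grasp point (between the pads) lies 19 mm behind it; z points along the fingers, y is the line along which they close (so a half turn about z gives the same grasp; the last joint's range is limited). The gripper opens to 85 mm and grips with 20 to 120 N. Pads are 22 mm wide; open, the fingers measure 114 mm over their backs; the gripper's body (76 mm by 85 mm) begins 54 mm behind the grasp point. The pads swing forward as they close: fully open they stand 13 mm farther back than shut.
Start: joints at [-78.896, 15.808, 86.224, -0, 77.962, -6.933], TCP at [178.034, -546.778, 231.328] pointing down, gripper open.
Joint ranges: [-165.64, 165.64], [-43.16, 119.46], [12.63, 154.43], [-67.54, 247.53], [6.08, 155.33], [-154.97, 154.97]. Speed limits (degrees/s): [147.25, 147.25, 180, 180, 180, 180].

### API

Orientations are given as a 3x3 rotation matrix whose columns are the frame's x, y, z axes.
In Python, from station import robot gives the robot as it stands. The module is installed in compiled form; this text tells all that it offers.
- The arm moves only by the tool apply_moves, never from a script. Its argument "increments" is a list that holds one entry, the list of rows, each a list of 4 numbers: the shift along the tool's x, y, z each as a share of 0.05 m, from -1 to 1, then the turn about the tool's z as a share of 0.15 rad, from -1 to 1. In form: [[[tx, ty, tz, roll], ...]]. A call has 1 to 5 rows; each row shifts and turns the commanded pose from where the row before left it, along the tool's axes as they then stand; what a row does not reach is not made up. A row lasts 1/10 s, in which the tool goes at most 50 mm and 8.59 degrees, less where a joint would pass 70% of its speed; a pose out of reach is approached as far as the arm can. A call with a number of a shift or a turn outside -1 to 1 is refused whole. A call with a gripper value outside its range is refused whole. "claw" is the opening in per cent of the stroke, from 0 (shut) to 100 (fully open), set as the call begins (left out, the last holds). The fingers move at their own pace and stop on an object; "newtons" is the grip in N (left out, the last holds). Time passes only in rows, so rows that do not move let the fingers close. It gives the time, the measured TCP pose, the force, the opening and the grip force at its end, in the units of the state.
- robot.sense(): the state, without advancing time (a new reading comes with each control period).
- robot.camera(name): name is "scene" or "side" or "wrist"; returns a dict with "frame" (384x512x3 uint8, red, green, blue), "fx", "fy", "cx", "cy" (pixels), "dist_coeffs" ([k1, k2, p1, p2, k3] as OpenCV has them; the pictures are not rectified), "extrinsics" (4x4, takes a point from camera to world coordinates). Camera axes: x right, y up, looking along -z (the intrinsics and any distortion apply to the point x, -y, -z); pixel columns grow to the right and rows downward; lengths in mm; the calibration is good to about 2 mm. A picture is of the moment at which its call begins. There is no depth.
- robot.finish_job(): hands the job in; it is judged then, once.
The state is a dict: "time_s": time; "q": joint angles; "qvel": joint speeds; "effort": joint torques, N m; "eef_pos": TCP position; "orientation": TCP orientation; "force": force on the tool from outside, world axes, zero at the start; "ft_torque": the same for the moment, N m; "finger_gap": finger opening in mm; "grasp_force": force on a finger pad.
Only numpy, scipy, OpenCV 4.12 (cv2) and the standard library are available. Lean on these libraries where they do the work, as an engineer would, in place of code of your own. Each camera call takes 0.05 s, during which the arm holds its last target. There are 200 camera calls.

## Working session

There is one attempt and no reset: what is moved stays moved. The work goes in short steps, Python scripts to look and compute and a tool call to move; the robot and the scene stay as the last step left them, time stands still between calls to the robot, and variables do not carry over. Pictures are saved under pics/ and viewed, at most 10 in all, crops included, and the job is handed in when it is done.

Besides the shell and the picture viewer there is one more tool, called after "Emit:" as name(argument=value, ...) on one line, values as JSON. apply_moves: Moves the arm, as the interface text tells. Shift numbers are shares of 0.05 m and turn numbers shares of 0.15 rad, none past 1 either way. Its arguments: {"type":"object","properties":{"increments":{"type":"array"},"claw":{"type":"number"},"newtons":{"type":"number"}},"required":["increments"]}

```bash
mkdir -p pics
cat > h.py <<'E'
import numpy as np, cv2
from station import robot
def snap(n,f):
    c=robot.camera(n); cv2.imwrite(f'pics/{f}.png',cv2.cvtColor(c['frame'],cv2.COLOR_RGB2BGR)); np.save(f'pics/{f}.npy',c,allow_pickle=True); return c
def load(f): return np.load(f'pics/{f}.npy',allow_pickle=True).item()
def K(c): return np.array([[c['fx'],0,c['cx']],[0,c['fy'],c['cy']],[0,0,1.]])
def ray(c,uv):
    p=cv2.undistortPoints(np.array([[uv]],float),K(c),np.array(c['dist_coeffs'],float))[0,0]
    E=np.array(c['extrinsics']); d=E[:3,:3]@np.array([p[0],-p[1],-1]); return E[:3,3],d/np.linalg.norm(d)
def onz(c,uv,z):
    o,d=ray(c,uv); return o+d*(z-o[2])/d[2]
def proj(c,P):
    E=np.linalg.inv(np.array(c['extrinsics'])); q=(E[:3,:3]@np.atleast_2d(P).T).T+E[:3,3]; q=q*[1,-1,-1]
    return cv2.projectPoints(q,np.zeros(3),np.zeros(3),K(c),np.array(c['dist_coeffs'],float))[0][:,0]
def tri(l):
    A=0;b=0
    for c,uv in l:
        o,d=ray(c,uv); M=np.eye(3)-np.outer(d,d); A=A+M; b=b+M@o
    return np.linalg.solve(A,b)
E
python3 - <<'E'
from h import *
np.set_printoptions(precision=3,suppress=True)
s=robot.sense(); print({k:np.array(v) for k,v in s.items()})
ims=[]
for n in('scene','side','wrist'):
    c=snap(n,n+'0'); print(n,c['fx'],np.array(c['extrinsics']).round(2).tolist())
    ims.append(cv2.imread(f'pics/{n}0.png'))
E
python3 - <<'E'
import cv2,numpy as np
a=[cv2.imread(f'pics/{n}0.png') for n in('scene','side')]
cv2.imwrite('pics/a.png',cv2.resize(a[0],(800,600),interpolation=cv2.INTER_CUBIC))
cv2.imwrite('pics/b.png',cv2.resize(a[1],(800,600),interpolation=cv2.INTER_CUBIC))
E
```

```text
{'time_s': array(0.), 'q': array([-78.896,  15.848,  86.296,  -0.   ,  77.961,  -6.935]), 'qvel': array([-0.004,  0.109, -0.058,  0.085,  0.001, -0.045]), 'effort': array([ -0.   , -41.677, -24.581,  -0.   ,   0.011,  -0.   ]), 'eef_pos': array([ 177.925, -546.224,  230.427]), 'orientation': array([[ 0.951,  0.31 , -0.   ],
       [ 0.31 , -0.951,  0.002],
       [ 0.   , -0.002, -1.   ]]), 'force': array([-0.302,  0.483,  0.274]), 'ft_torque': array([ 0.02 , -0.01 ,  0.014]), 'grasp_force': array(0.), 'finger_gap': array(85.613)}
scene 353.1661671297297 [[-0.56, 0.62, -0.55, -120.38], [-0.83, -0.43, 0.36, 409.45], [-0.01, 0.65, 0.76, 960.63], [0.0, 0.0, 0.0, 1.0]]
side 349.03174457582116 [[1.0, -0.04, 0.01, 491.83], [0.03, 0.61, -0.79, -1067.52], [0.02, 0.79, 0.61, 929.75], [0.0, 0.0, 0.0, 1.0]]
wrist 295.16210279869233 [[0.31, 0.91, 0.27, 247.17], [-0.95, 0.3, 0.09, -524.42], [-0.0, -0.28, 0.96, 372.61], [0.0, 0.0, 0.0, 1.0]]
```

View pics/a.png

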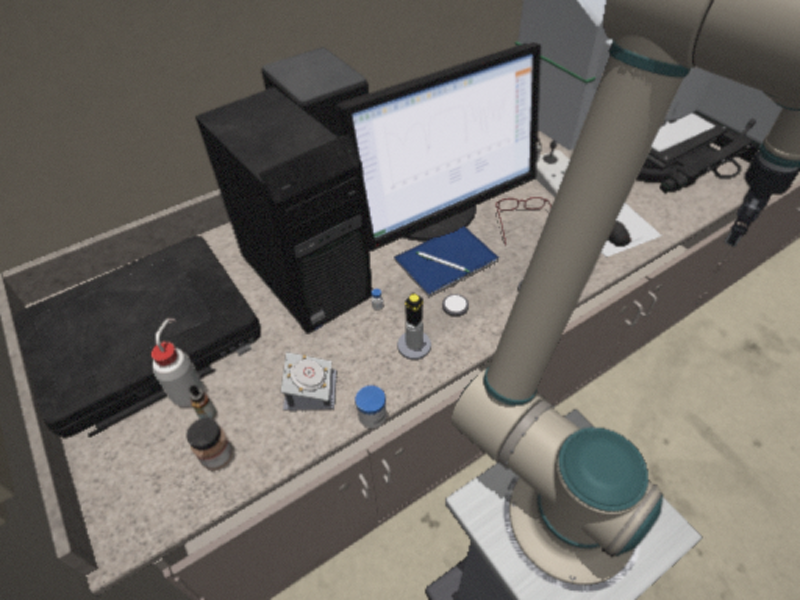

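View pics/b.png

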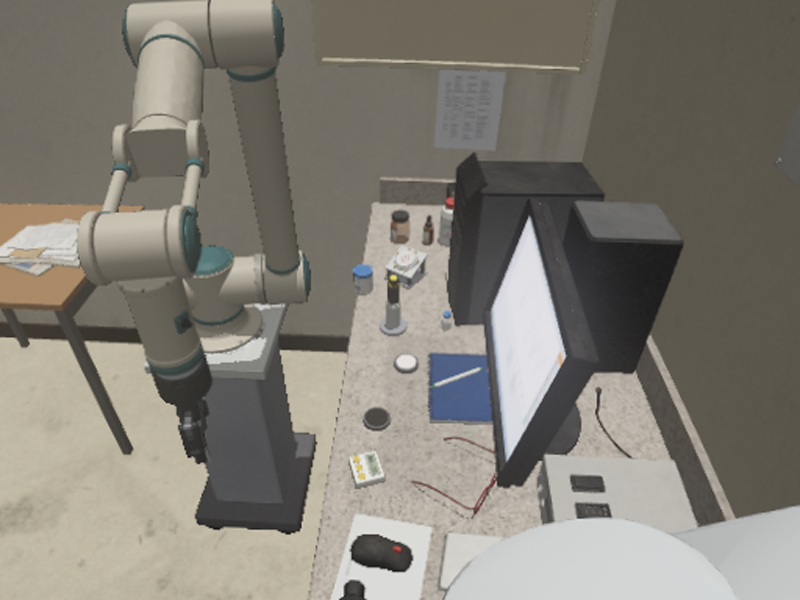

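Run:
```python
from h import *
np.set_printoptions(precision=1,suppress=True)
a=load('scene0');b=load('side0');k=1.5625
for n,u,v,z in [('cap',(414,299),(393.5,280),160),('white',(456,303),(405,361.5),12),('spot',(309,372),(404,261.5),67),('pot',(371,398),(363,270),69),('vial',(377,293),(447,315),50),('dropper',(197,393),(428,221),102),('jar',(205,432),(400,216),94)]:
    u=np.array(u)/k;v=np.array(v)/k
    print(n,onz(a,u,z),onz(b,v,z),tri([(a,u),(b,v)]))
A=cv2.imread('pics/scene0.png')[215:275,165:225];B=cv2.imread('pics/side0.png')[140:190,235:285]
cv2.imwrite('pics/c.png',np.hstack([cv2.resize(A,(400,400),interpolation=2),cv2.resize(B,(400,400),interpolation=2)]))
```

```text
cap [445.8  21.9 160. ] [451.7   7.7 160. ] [451.3  18.2 152.4]
white [ 487.5 -121.1   12. ] [ 486.7 -120.3   12. ] [ 486.9 -120.8   12.6]
spot [472.9 247.5  67. ] [472.7 229.9  67. ] [474.9 245.3  58.8]
pot [356.3 179.2  69. ] [360.4 177.4  69. ] [358.9 179.   67. ]
vial [583.8  25.9  50. ] [589.5  16.   50. ] [589.6  23.3  43.6]
dropper [523.2 442.3 102. ] [540.5 406.1 102. ] [540.9 443.5  80.1]
jar [446.4 458.3  94. ] [453.2 446.   94. ] [452.3 459.   86.3]
```

View pics/c.png

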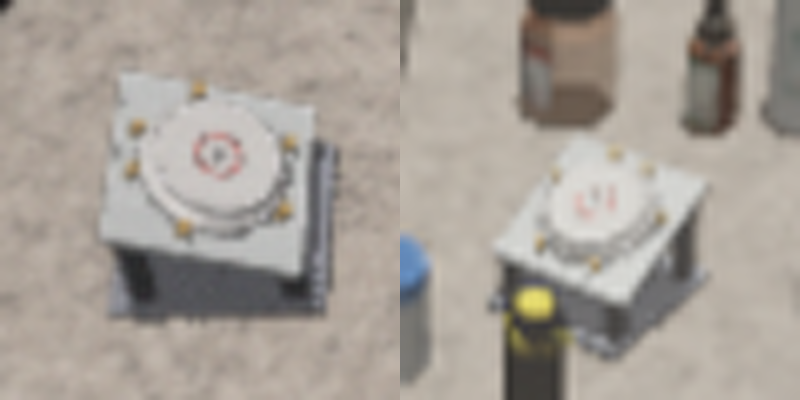

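Run:
```python
from h import *
np.set_printoptions(precision=2,suppress=True)
a=load('scene0');b=load('side0')
S=lambda p:(165+p[0]/6.667,215+p[1]/6.667)
D=lambda p:(235+(p[0]-400)/8,140+p[1]/8)
P=[]
for u,v in [((120,73),(708,182)),((312,107),(630,302)),((300,277),(495,250)),((100,240),(575,138)),((218,155),(597,203))]:
    P.append(tri([(a,S(u)),(b,D(v))])); print(P[-1])
P=np.array(P); Q=P[:4]-P[:4].mean(0); n=np.linalg.svd(Q)[2][2]; n*=np.sign(n[2]); print(n,np.degrees(np.arccos(n[2])),np.degrees(np.arctan2(n[1],n[0])))
e=[P[0]-P[2],P[0]-P[1],P[1]-P[2],P[0]-P[3],P[3]-P[2]]
for w in e: print(np.linalg.norm(w),np.degrees(np.arctan2(w[1],w[0])))
print(onz(a,S((218,155)),67),onz(b,D((597,203)),67))
```

```text
[538.02 265.73  69.84]
[495.34 193.48  35.36]
[418.08 241.97  34.17]
[462.01 311.54  68.2 ]
[475.72 247.93  64.81]
[-0.21 -0.32  0.92] 22.422350578838138 -123.78570032655732
127.36452168695361 11.205659532593378
90.7161927169404 59.43353628040702
91.22843543616031 -32.11036858549696
88.760076812288 -31.079856910255423
89.04323111744846 57.72999623244241
[472.49 247.95  67.  ] [477.03 246.26  67.  ]
```

Emit:
apply_moves(increments=[[[0,0,0,1],[0,0,0,1],[0,0,0,0.1],[0.45,-0.9,0,0],[0.45,-0.9,0,0]]])

```text
time_s: 0.65
eef_pos: [222.8, -457.0, 230.5]
orientation: [[1.0, 0.0, 0.0], [0.0, -1.0, 0.001], [0.0, -0.001, -1.0]]
force: [1.2, -0.5, -0.2]
finger_gap: 85.2
grasp_force: 0.0
```

Run:
```python
from h import *
np.set_printoptions(precision=1,suppress=True)
a=load('scene0');b=load('side0');k=1.5625
for n,c,u in [('tower corner',a,(312,328)),('monitor BL',a,(370,247))]:
    for z in (0,80,150): print(n,z,onz(c,np.array(u)/k,z))
for z in (80,150): print('mon side',z,onz(b,np.array((500,480))/k,z))
```

```text
tower corner 0 [616.2 177.    0. ]
tower corner 80 [554.8 196.4  80. ]
tower corner 150 [501.2 213.3 150. ]
monitor BL 0 [762.3 -61.4   0. ]
monitor BL 80 [688.8 -22.2  80. ]
monitor BL 150 [624.4  12.1 150. ]
mon side 80 [ 667.6 -489.6   80. ]
mon side 150 [ 653.1 -537.2  150. ]
```

Emit:
apply_moves(increments=[[[0.44,-0.94,0,0],[0.44,-0.94,0,0],[0.44,-0.94,0,0],[0.44,-0.94,0,0],[0.44,-0.94,0,0]]])

```text
time_s: 1.15
eef_pos: [329.1, -229.0, 231.4]
orientation: [[1.0, 0.002, 0.001], [0.002, -1.0, -0.0], [0.001, 0.0, -1.0]]
force: [1.4, 0.5, 1.0]
finger_gap: 85.2
grasp_force: 0.0
```

Emit:
apply_moves(increments=[[[0.44,-0.94,0,0],[0.44,-0.94,0,0],[0.4,-0.94,0,0],[0.4,-0.9,0,0],[0,0,0,0]]])

```text
time_s: 1.65
eef_pos: [412.3, -43.7, 231.4]
orientation: [[1.0, 0.012, 0.002], [0.012, -1.0, 0.003], [0.002, -0.003, -1.0]]
force: [-0.9, -0.5, 0.7]
finger_gap: 85.8
grasp_force: 0.0
```

Run:
```python
from h import *
c=snap('wrist','w1'); d=snap('side','s1')
a=cv2.imread('pics/w1.png'); b=cv2.imread('pics/s1.png')
cv2.imwrite('pics/w1b.png',cv2.resize(a,(800,600),interpolation=2))
print(robot.sense()['eef_pos'],c['extrinsics'])
```

```text
[410.79551294 -48.36984162 231.16456312] [[ 1.09987394e-02  9.59059152e-01  2.82992175e-01  4.84869747e+02]
 [-9.99935606e-01  1.13400261e-02  4.32080340e-04 -4.38032506e+01]
 [-2.79474803e-03 -2.82978704e-01  9.59122121e-01  3.73555050e+02]
 [ 0.00000000e+00  0.00000000e+00  0.00000000e+00  1.00000000e+00]]
```

View pics/w1b.png

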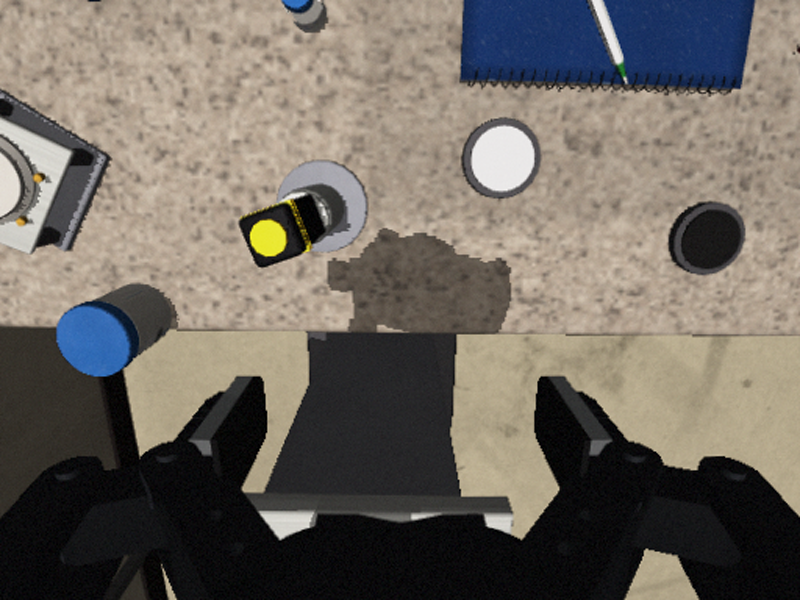

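Run:
```python
from h import *
np.set_printoptions(precision=1,suppress=True)
c=load('w1');k=1.5625
f=lambda p,z:onz(c,np.array(p)/k,z)
print('cap',f((268,238),160),'tile',f((502,157),12),'black',f((706,238),12),'foot',f((323,205),5))
q=[(239,217),(290,198),(312,247),(262,267)]
P=[f(p,156) for p in q]; print(np.array(P),np.mean(P,0))
for i in range(4):
    w=P[(i+1)%4]-P[i]; print(np.linalg.norm(w),np.degrees(np.arctan2(w[1],w[0])))
a=cv2.imread('pics/s1.png')
print(robot.sense()['eef_pos'],robot.sense()['q'])
```

```text
cap [450.1  18.1 160. ] tile [ 489.6 -119.7   12. ] black [ 430.9 -289.    12. ] foot [451.5  17.6   5. ]
[[459.4  32.4 156. ]
 [468.3   7.7 156. ]
 [445.3  -1.6 156. ]
 [435.3  23.1 156. ]] [452.1  15.4 156. ]
26.23227528540196 -70.0552784840525
24.777674532258743 -157.86028750489297
26.714319480735554 112.04547919011549
25.743326446582923 21.024019842684904
[410.8 -48.4 231.2] [-16.3   1.7 103.8  -0.1  74.5  73.3]
```

Emit:
apply_moves(increments=[[[0.4,-0.66,0,0],[0.4,-0.66,0,0],[0,0,0,-0.8],[0,0,0,-0.8],[0,0,0,-0.8]]], claw=100)

```text
time_s: 2.25
eef_pos: [450.6, 14.7, 231.0]
orientation: [[0.935, 0.356, -0.001], [0.356, -0.935, -0.001], [-0.001, 0.001, -1.0]]
force: [-0.5, -0.6, 0.8]
finger_gap: 85.5
grasp_force: 0.0
```

Emit:
apply_moves(increments=[[[0,0,0,0],[0,0,0,0],[0,0,0,0]]])

```text
time_s: 2.55
eef_pos: [450.7, 15.6, 231.3]
orientation: [[0.937, 0.349, -0.0], [0.349, -0.937, -0.0], [-0.0, 0.0, -1.0]]
force: [-0.5, -1.2, -0.1]
finger_gap: 85.6
grasp_force: 0.0
```

```bash
cat > st.py <<'E'
from h import *
import sys
np.set_printoptions(precision=3,suppress=True)
s=robot.sense();R=np.array(s['orientation']);p=np.array(s['eef_pos']);print(s['time_s'],p,'xaz',np.degrees(np.arctan2(R[1,0],R[0,0])),'F',s['force'],s['grasp_force'],s['finger_gap'])
if len(sys.argv)>3:
    t=np.array([float(v) for v in sys.argv[1:4]]);print('units',R.T@(t-p)/50)
E
python3 st.py 450.5 17.8 102
```

```text
2.55 [450.697  15.617 231.28 ] xaz 20.440635733741054 F [-0.546 -1.175 -0.104] 0.0 85.61254071638481
units [ 0.012 -0.043  2.586]
```

Emit:
apply_moves(increments=[[[0.01,-0.04,0.7,0],[0,0,0.7,0],[0,0,0.7,0],[0,0,0.48,0],[0,0,0,0]]])

```text
time_s: 3.05
eef_pos: [447.7, 18.6, 99.5]
orientation: [[0.936, 0.351, -0.007], [0.351, -0.936, 0.001], [-0.007, -0.003, -1.0]]
force: [-1.0, -0.8, -0.1]
finger_gap: 85.8
grasp_force: 0.0
```

Emit:
apply_moves(increments=[[[0,0,0,0],[0,0,0,0],[0,0,0,0],[0,0,0,0],[0,0,0,0]]], claw=0, newtons=50)

```text
time_s: 3.55
eef_pos: [451.3, 18.6, 103.3]
orientation: [[0.936, 0.352, 0.002], [0.352, -0.936, -0.0], [0.002, 0.001, -1.0]]
force: [-0.7, -0.3, 5.2]
finger_gap: 25.2
grasp_force: 50.7
```

Emit:
apply_moves(increments=[[[0,0,0,0],[0,0,0,0],[0,0,0,0],[0,0,0,0],[0,0,0,0]]])

```text
time_s: 4.05
eef_pos: [451.3, 18.6, 103.3]
orientation: [[0.936, 0.352, 0.002], [0.352, -0.936, -0.0], [0.002, 0.001, -1.0]]
force: [-0.6, 0.5, 6.4]
finger_gap: 25.2
grasp_force: 50.9
```

Emit:
apply_moves(increments=[[[0,0,-0.3,0],[0,0,-0.5,0],[0,0,-0.6,0],[0,0,-0.6,0],[0,0,0,0]]])

```text
time_s: 4.55
eef_pos: [453.2, 18.4, 205.9]
orientation: [[0.936, 0.352, 0.008], [0.352, -0.936, -0.001], [0.007, 0.004, -1.0]]
force: [0.8, 0.2, -1.7]
finger_gap: 25.4
grasp_force: 50.3
```

```bash
python3 st.py 488.8 -120.2 200
```

```text
4.55 [453.23   18.423 205.874] xaz 20.619760504312445 F [ 0.834  0.18  -1.684] 50.34924387931824 25.3511315766569
units [-0.311  2.845  0.126]
```

Emit:
apply_moves(increments=[[[-0.06,0.5,0,0],[-0.06,0.8,0,0],[-0.06,0.8,0,0],[-0.07,0.5,0,0],[-0.06,0.25,0,0]]])

```text
time_s: 5.05
eef_pos: [486.1, -122.0, 200.8]
orientation: [[0.937, 0.35, -0.002], [0.35, -0.937, 0.0], [-0.002, -0.001, -1.0]]
force: [-1.0, -0.4, -2.0]
finger_gap: 25.8
grasp_force: 50.4
```

Emit:
apply_moves(increments=[[[0,0,0.4,0],[0,0,0.5,0],[0,0,0.3,0],[0,0,0.1,0],[0,0,0,0]]])

```text
time_s: 5.55
eef_pos: [485.3, -119.3, 136.3]
orientation: [[0.936, 0.352, -0.003], [0.352, -0.936, 0.001], [-0.002, -0.002, -1.0]]
force: [0.1, -0.3, -1.7]
finger_gap: 25.8
grasp_force: 50.3
```

```bash
python3 - <<'E'
from h import *
snap('side','s2'); snap('wrist','w2'); snap('scene','c2')
a=cv2.imread('pics/s2.png'); b=cv2.imread('pics/w2.png'); c=cv2.imread('pics/c2.png')
cv2.imwrite('pics/v2.png',np.hstack([cv2.resize(a[170:260,220:310],(400,400),interpolation=2),cv2.resize(b[:384,64:448],(400,400),interpolation=2)]))
E
python3 st.py 488.8 -120.2 130
```

```text
5.7 [ 486.814 -120.157  138.083] xaz 20.634880215609602 F [-0.244  1.011 -1.966] 50.3188294172287 25.450570198231997
units [0.037 0.015 0.162]
```

View pics/v2.png

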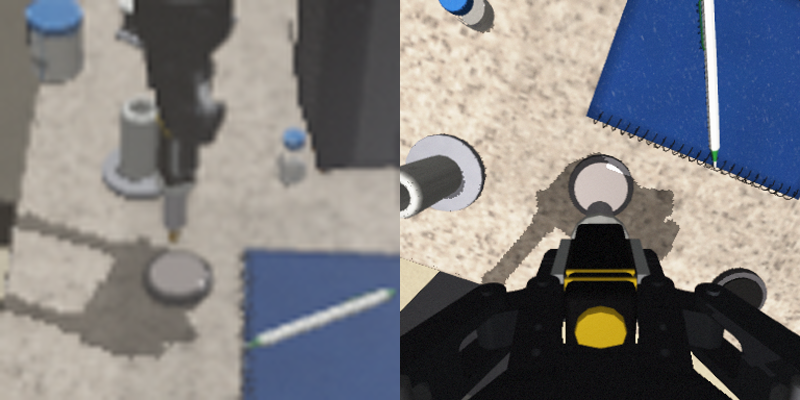

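Run:
```python
from h import *
np.set_printoptions(precision=1,suppress=True)
s=load('s2');w=load('w2');u=np.array([486.8,-120.2])
for dz in (-88,-67,-22,53,57): # tip, barrel end, collar, top, cap
    P=[u[0],u[1],138+dz]
    a=proj(s,P)[0]; b=proj(w,P)[0]
    print(dz,'side crop',(a-[220,170])*400/90,'wrist crop',(b-[64,0])*400/384+[400,0])
print('tile',onz(s,(220+179*.225,170+276*.225),12),onz(w,(64+201*.96,183*.96),12),'tip',onz(s,(258.7,224),50))
```

```text
-88 side crop [175.5 239.7] wrist crop [600.2 203.3]
-67 side crop [176.1 220.9] wrist crop [600.2 212.1]
-22 side crop [177.4 179.4] wrist crop [600.3 237.7]
53 side crop [179.8 105.9] wrist crop [600.7 326.1]
57 side crop [179.9 101.8] wrist crop [600.7 334.2]
tile [ 490.8 -124.1   12. ] [ 493.6 -118.4   12. ] tip [ 483.9 -120.8   50. ]
```

Emit:
apply_moves(increments=[[[0.07,0.03,0.14,0],[0,0,0,0],[0,0,0,0],[0,0,0,0],[0,0,0,0]]])

```text
time_s: 6.2
eef_pos: [490.1, -120.4, 130.4]
orientation: [[0.936, 0.352, 0.0], [0.352, -0.936, -0.0], [0.0, 0.0, -1.0]]
force: [0.4, 0.4, -0.9]
finger_gap: 25.5
grasp_force: 50.3
```

Emit:
apply_moves(increments=[[[0,0,0,0],[0,0,0,0],[0,0,0,0],[0,0,0,0],[0,0,0,0]]])

```text
time_s: 6.7
eef_pos: [490.1, -120.4, 130.3]
orientation: [[0.936, 0.352, 0.0], [0.352, -0.936, -0.0], [0.0, 0.0, -1.0]]
force: [0.8, -0.8, -1.4]
finger_gap: 25.2
grasp_force: 50.3
```

```bash
python3 - <<'E'
from h import *
for n,f in(('side','s3'),('scene','c3'),('wrist','w3')): snap(n,f)
a=cv2.imread('pics/s3.png'); c=cv2.imread('pics/c3.png'); 
uv=proj(load('c3'),[490,-120,30])[0]; print(uv)
x,y=int(uv[0]),int(uv[1])
b=cv2.imread('pics/w3.png')
cv2.imwrite('pics/v3.png',np.hstack([cv2.resize(a[200:250,235:285],(400,400),interpolation=2),cv2.resize(b[110:230,196:316],(400,400),interpolation=2)]))
E
python3 st.py
```

```text
[291.45325802 190.25554382]
6.85 [ 490.054 -120.375  130.283] xaz 20.617996016757896 F [-0.209  0.044 -2.199] 50.3207266330719 25.619840552369176
```

View pics/v3.png

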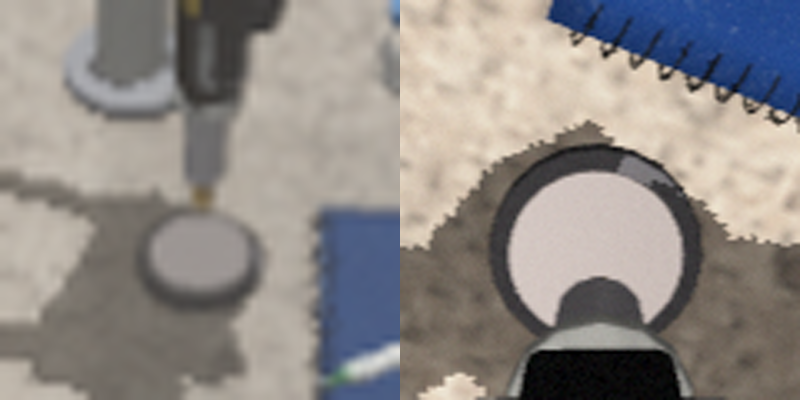

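Run:
```python
from h import *
np.set_printoptions(precision=1,suppress=True)
s=load('s3');w=load('w3')
print('tip',onz(s,(260.25,226.2),42),'tile',onz(s,(260.4,231.6),12),'wrist tile',onz(w,(196+197*.3,110+252*.3),12), 'expected barrel',proj(w,[[490,-120.4,63],[490,-120.4,42]]))
```

```text
tip [ 489.9 -123.8   42. ] tile [ 491.2 -121.4   12. ] wrist tile [ 489.9 -120.2   12. ] expected barrel [[255.2 203.9]
 [255.3 195.4]]
```

Emit:
apply_moves(increments=[[[0,0,0,0],[0,0,0,0],[0,0,0,0],[0,0,0,0],[0,0,0,0]]])

```text
time_s: 7.35
eef_pos: [490.1, -120.4, 130.3]
orientation: [[0.936, 0.352, 0.0], [0.352, -0.936, -0.0], [-0.0, 0.0, -1.0]]
force: [0.5, -0.2, -2.2]
finger_gap: 25.3
grasp_force: 50.3
```

Emit:
apply_moves(increments=[[[0,0,0,0],[0,0,0,0],[0,0,0,0],[0,0,0,0],[0,0,0,0]]])

```text
time_s: 7.85
eef_pos: [490.0, -120.3, 130.3]
orientation: [[0.936, 0.352, -0.0], [0.352, -0.936, -0.0], [-0.0, 0.0, -1.0]]
force: [-0.1, -0.3, -2.3]
finger_gap: 25.6
grasp_force: 50.3
```

Emit:
apply_moves(increments=[[[0,0,0,0],[0,0,0,0],[0,0,0,0],[0,0,0,0],[0,0,0,0]]])

```text
time_s: 8.35
eef_pos: [490.1, -120.3, 130.3]
orientation: [[0.936, 0.352, 0.0], [0.352, -0.936, -0.0], [0.0, 0.0, -1.0]]
force: [0.4, 0.7, -1.9]
finger_gap: 25.7
grasp_force: 50.3
```

Emit:
apply_moves(increments=[[[0,0,-0.3,0],[0,0,-0.5,0],[0,0,-0.5,0],[0,0,-0.2,0],[0,0,0,0]]])

```text
time_s: 8.85
eef_pos: [491.0, -120.7, 206.6]
orientation: [[0.936, 0.352, 0.003], [0.352, -0.936, -0.001], [0.003, 0.002, -1.0]]
force: [0.3, -0.2, -1.7]
finger_gap: 25.3
grasp_force: 50.3
```

```bash
python3 st.py 451.0 18.2 200
```

```text
8.85 [ 490.961 -120.697  206.607] xaz 20.617003780256223 F [ 0.291 -0.154 -1.738] 50.28659462928772 25.264252977692927
units [ 0.23  -2.882  0.126]
```

Emit:
apply_moves(increments=[[[0.05,-0.5,0,0],[0.05,-0.8,0,0],[0.05,-0.8,0,0],[0.05,-0.5,0,0],[0.03,-0.28,0,0]]])

```text
time_s: 9.35
eef_pos: [448.2, 20.3, 203.9]
orientation: [[0.935, 0.354, -0.003], [0.354, -0.935, 0.001], [-0.003, -0.002, -1.0]]
force: [-0.0, -1.0, -2.7]
finger_gap: 25.3
grasp_force: 50.1
```

Emit:
apply_moves(increments=[[[0,0,0,0],[0,0,0,0],[0,0,0,0]]])

```text
time_s: 9.65
eef_pos: [450.7, 17.4, 205.0]
orientation: [[0.936, 0.351, 0.0], [0.351, -0.936, -0.001], [-0.0, 0.001, -1.0]]
force: [0.1, -0.5, -1.7]
finger_gap: 25.4
grasp_force: 50.1
```

```bash
python3 st.py 451.3 18.6 142
```

```text
9.65 [450.695  17.408 205.022] xaz 20.56012691174567 F [ 0.061 -0.479 -1.707] 50.060983300209045 25.353300923782875
units [ 0.02  -0.019  1.26 ]
```

Emit:
apply_moves(increments=[[[0.02,-0.02,0.4,0],[0,0,0.4,0],[0,0,0.23,0],[0,0,0,0],[0,0,0,0]]])

```text
time_s: 10.15
eef_pos: [451.2, 19.2, 154.0]
orientation: [[0.936, 0.351, 0.0], [0.351, -0.936, -0.0], [0.0, 0.0, -1.0]]
force: [0.8, 0.0, -1.7]
finger_gap: 25.4
grasp_force: 50.3
```

Emit:
apply_moves(increments=[[[-0.1,0,0,0],[-0.1,0,0,0],[-0.1,0,0.01,0],[0,0,0,0],[0,0,0,0]]], newtons=20)

```text
time_s: 10.65
eef_pos: [438.8, 14.5, 154.6]
orientation: [[0.936, 0.352, 0.006], [0.352, -0.936, -0.0], [0.005, 0.002, -1.0]]
force: [5.7, 1.9, 0.8]
finger_gap: 25.5
grasp_force: 50.6
```

```bash
python3 st.py
```

```text
10.65 [438.826  14.495 154.588] xaz 20.59150304992137 F [5.667 1.946 0.814] 50.55407166481018 25.516350450773672
```

Emit:
apply_moves(increments=[[[0,0,0,0],[-0.1,0,0.01,0],[-0.1,0,0.01,0],[0,0,0,0]]], claw=0, newtons=20)

```text
time_s: 11.05
eef_pos: [427.8, 10.9, 152.9]
orientation: [[0.936, 0.352, 0.002], [0.352, -0.936, -0.0], [0.002, 0.001, -1.0]]
force: [4.5, 1.9, 1.4]
finger_gap: 25.8
grasp_force: 50.5
```

```bash
python3 st.py
python3 - <<'E'
from h import *
snap('side','s4'); snap('wrist','w4')
a=cv2.imread('pics/s4.png'); b=cv2.imread('pics/w4.png')
cv2.imwrite('pics/v4.png',np.hstack([cv2.resize(a[140:230,205:295],(400,400),interpolation=2),cv2.resize(b[:384,64:448],(400,400),interpolation=2)]))
E
```

```text
11.05 [427.806  10.863 152.877] xaz 20.603523285565487 F [4.516 1.851 1.439] 50.53193986415863 25.83860055898745
```

View pics/v4.png

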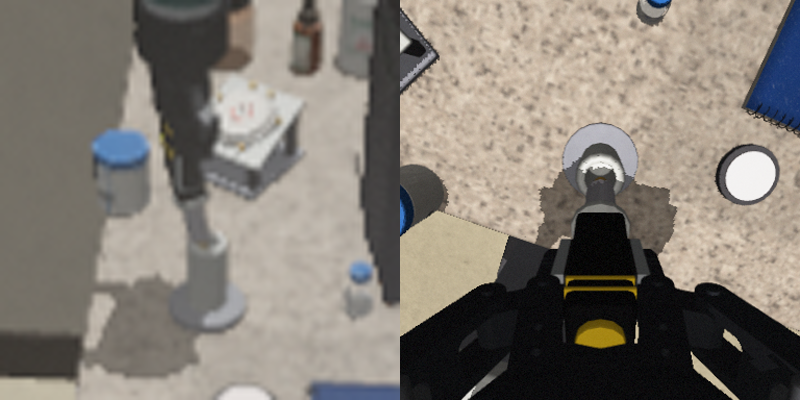

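Emit:
apply_moves(increments=[[[-0.1,0,0.02,0],[-0.1,0,0.02,0],[-0.1,0,0.03,0],[-0.09,0,0.03,0],[0,0,0,0]]])

```text
time_s: 11.65
eef_pos: [407.8, 4.2, 146.9]
orientation: [[0.936, 0.352, -0.002], [0.352, -0.936, 0.001], [-0.001, -0.001, -1.0]]
force: [4.1, 2.3, -1.1]
finger_gap: 25.7
grasp_force: 49.8
```

Emit:
apply_moves(increments=[[[0,0,0,0],[0,0,0,0]]])

```text
time_s: 11.85
eef_pos: [408.1, 4.5, 146.8]
orientation: [[0.936, 0.352, -0.002], [0.352, -0.936, 0.001], [-0.002, -0.002, -1.0]]
force: [2.3, 2.0, -1.2]
finger_gap: 25.6
grasp_force: 49.8
```

```bash
python3 st.py
python3 - <<'E'
from h import *
snap('side','s5'); snap('wrist','w5')
a=cv2.imread('pics/s5.png'); b=cv2.imread('pics/w5.png')
cv2.imwrite('pics/v5.png',np.hstack([cv2.resize(a[150:210,220:280],(400,400),interpolation=2),cv2.resize(b[120:360,136:376],(400,400),interpolation=2)]))
E
```

```text
11.85 [408.052   4.504 146.755] xaz 20.60727120521159 F [ 2.345  2.039 -1.188] 49.8339718580246 25.624330475057725
```

View pics/v5.png

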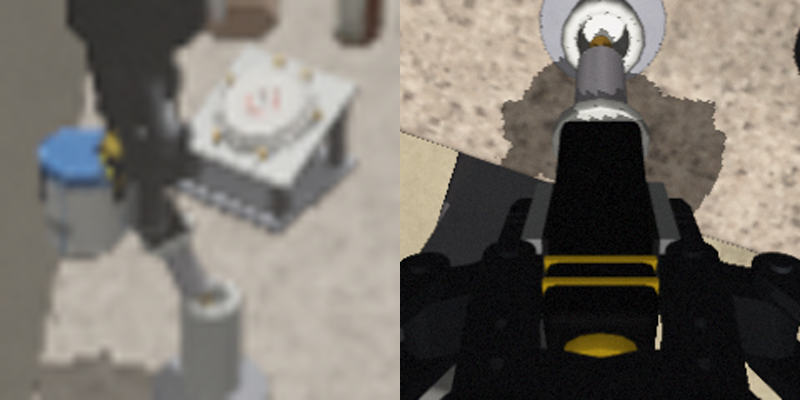

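```bash
cat > tilt.py <<'E'
from h import *
np.set_printoptions(precision=1,suppress=True)
def pts(p,R,th,pl):  # pl: list of (lateral +x', axial)
    X=R[:,0]*[1,1,0]; X/=np.linalg.norm(X); Z=np.array([0,0,1.]); g=p+[0,0,19-1.3]
    z=np.cos(th)*Z-np.sin(th)*X; x=np.cos(th)*X+np.sin(th)*Z
    return np.array([g+l*x+a*z for l,a in pl])
E
python3 - <<'E'
from tilt import *
s=robot.sense();p=np.array(s['eef_pos']);R=np.array(s['orientation']);w=load('w5');sd=load('s5')
for d in (18,20,22,24,26,28):
    q=proj(w,pts(p,R,np.radians(d),[(13,-35),(10,-86),(0,-106),(13,35),(0,39)]))
    r=proj(sd,pts(p,R,np.radians(d),[(0,-41),(0,-86),(0,-106)]))
    print(d,((q-[136,120])*400/240+[400,0])[:,1],((r-[220,150])*400/60).ravel())
E
```

```text
18 [128.4  62.4  60.9 321.8 371.6] [156.8 240.1 179.7 294.  189.5 317.2]
20 [126.2  56.4  53.8 326.9 374.6] [159.1 239.  184.3 291.8 195.1 314.6]
22 [124.2  50.5  46.7 331.9 377.3] [161.3 237.9 188.8 289.5 200.6 311.8]
24 [122.2  44.6  39.6 336.6 379.8] [163.5 236.7 193.3 287.1 206.1 308.8]
26 [120.3  38.8  32.5 341.2 382.1] [165.6 235.5 197.7 284.6 211.5 305.7]
28 [118.5  32.9  25.5 345.5 384.1] [167.7 234.2 202.  281.9 216.8 302.5]
```

Emit:
apply_moves(increments=[[[0.03,0,0,0],[0,0,-0.4,0],[0,0,-0.6,0],[0,0,-0.6,0],[0,0,0,0]]], claw=0, newtons=60)

```text
time_s: 12.45
eef_pos: [411.3, 3.7, 230.1]
orientation: [[0.936, 0.352, 0.003], [0.352, -0.936, -0.003], [0.002, 0.004, -1.0]]
force: [0.9, -0.6, -1.8]
finger_gap: 25.3
grasp_force: 60.1
```

Emit:
apply_moves(increments=[[[0,0,0,-0.87],[0,0,0,-0.87],[0,0,0,-0.87],[0,0,0,-0.87],[0,0,0,-0.87]]])

```text
time_s: 12.95
eef_pos: [408.1, 4.3, 225.5]
orientation: [[0.525, 0.851, -0.006], [0.851, -0.525, -0.001], [-0.004, -0.005, -1.0]]
force: [0.7, 0.7, -1.5]
finger_gap: 25.5
grasp_force: 60.0
```

```bash
cat > tgt.py <<'E'
import sys
from tilt import *
# usage: tgt.py sx sy sz az tilt off
sx,sy,sz,az,th,off=map(float,sys.argv[1:7])
s=robot.sense();p=np.array(s['eef_pos']);R=np.array(s['orientation'])
a=np.radians(23);b=np.radians(az);n=np.array([-np.sin(a)*np.cos(b),-np.sin(a)*np.sin(b),np.cos(a)])
tip=pts(p,R,np.radians(th),[(0,-106)])[0]
want=np.array([sx,sy,sz])+off*n
np.set_printoptions(precision=3,suppress=True)
print(s['time_s'],'tip',tip,'want',want,'units',R.T@(want-tip)/50,'xaz',np.degrees(np.arctan2(R[1,0],R[0,0])),'F',s['force'],'Fn',np.dot(s['force'],n),s['grasp_force'], 'n units per mm',R.T@n/50)
E
python3 tgt.py 475 247.5 67 58 24 50
```

```text
12.95 tip [430.731  41.005 146.318] want [464.647 230.932 113.025] units [ 3.592 -1.414  0.658] xaz 58.32603562918447 F [ 0.659  0.732 -1.494] Fn -1.754027434723422 60.021371841430664 n units per mm [-0.008 -0.    -0.018]
```

Emit:
apply_moves(increments=[[[0.5,-0.2,0,0],[0.8,-0.32,0,0],[0.9,-0.35,0,0],[0.8,-0.32,0,0],[0.5,-0.2,0,0]]])

```text
time_s: 13.45
eef_pos: [442.6, 191.5, 225.3]
orientation: [[0.528, 0.849, -0.005], [0.849, -0.528, -0.002], [-0.004, -0.003, -1.0]]
force: [0.5, -0.7, -1.4]
finger_gap: 25.6
grasp_force: 60.0
```

Emit:
apply_moves(increments=[[[0,0,0.3,0],[0,0,0.3,0],[0,0,0,0],[0,0,0,0],[0,0,0,0]]])

```text
time_s: 13.95
eef_pos: [444.2, 189.5, 197.4]
orientation: [[0.53, 0.848, -0.0], [0.848, -0.53, -0.001], [-0.001, 0.0, -1.0]]
force: [-0.7, 0.7, -1.3]
finger_gap: 24.9
grasp_force: 60.0
```

```bash
python3 tgt.py 475 247.5 67 58 24 50
python3 - <<'E'
from h import *
for n,f in(('side','s6'),('scene','c6'),('wrist','w6')): snap(n,f)
a=cv2.imread('pics/c6.png'); b=cv2.imread('pics/w6.png'); 
cv2.imwrite('pics/v6.png',np.hstack([cv2.resize(a[195:255,165:225],(400,400),interpolation=2),cv2.resize(b[60:300,136:376],(400,400),interpolation=2)]))
E
```

```text
13.95 tip [467.092 226.009 118.275] want [464.647 230.932 113.025] units [ 0.058 -0.094  0.105] xaz 57.9804896718011 F [-0.687  0.666 -1.283] Fn -1.259320531572681 60.022616386413574 n units per mm [-0.008  0.    -0.018]
```

View pics/v6.png

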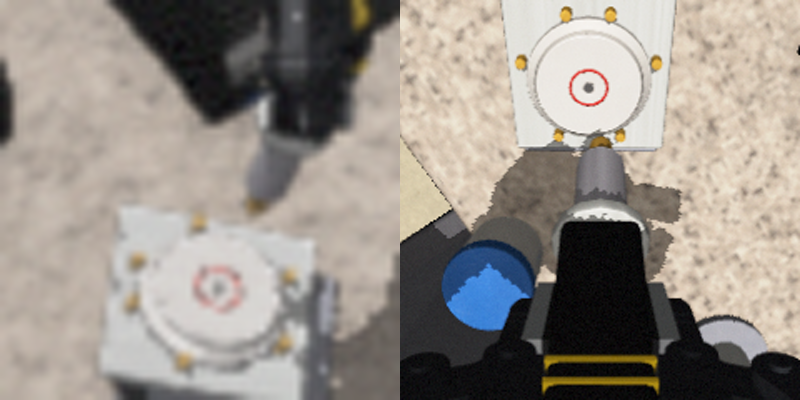

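Run:
```python
from tilt import *
s=robot.sense();p=np.array(s['eef_pos']);R=np.array(s['orientation']);w=load('w6');c=load('c6')
print('ring',onz(w,(136+189*.6,60+88*.6),67),onz(c,(197.7,238.2),67),tri([(w,(249.4,112.8)),(c,(197.7,238.2)),(load('side0'),(259.6,165.4))]))
for z in (0,): print('foot edge az?')
f=lambda u,v,z:onz(w,(136+(u-400)*.6,60+v*.6),z)
e=f(660,150,35)-f(518,148,35); print(np.linalg.norm(e),np.degrees(np.arctan2(e[1],e[0])))
for d in (20,22,24,26):
    q=proj(w,pts(p,R,np.radians(d),[(13,-35),(10,-86),(0,-106)])); r=proj(c,pts(p,R,np.radians(d),[(0,-86),(0,-106)]))
    print(d,((q-[136,60])*400/240+[400,0]).ravel(),((r-[165,195])*400/60).ravel())
```

```text
ring [474.1 246.4  67. ] [472.6 247.9  67. ] [475.  247.1  65.4]
foot edge az?
88.33882334912182 -32.90963763759935
20 [598.7 225.3 598.6 155.8 598.6 153.4] [277.7 184.9 267.4 210.5]
22 [598.7 223.2 598.6 149.9 598.6 146.3] [270.9 183.6 259.1 209. ]
24 [598.7 221.2 598.6 144.  598.6 139.2] [264.1 182.2 250.9 207.3]
26 [598.7 219.3 598.6 138.1 598.6 132.1] [257.4 180.7 242.7 205.5]
```

Emit:
apply_moves(increments=[[[0.06,-0.1,0.15,0],[0.1,0,0.25,0],[0.1,0,0.25,0],[0.05,0,0.1,0],[0,0,0,0]]])

```text
time_s: 14.6
eef_pos: [447.6, 205.8, 158.2]
orientation: [[0.529, 0.848, -0.003], [0.848, -0.529, -0.001], [-0.002, -0.002, -1.0]]
force: [-0.6, -0.4, -1.1]
finger_gap: 25.5
grasp_force: 60.0
```

Emit:
apply_moves(increments=[[[0,0,0,0],[0,0,0,0],[0,0,0,0]]])

```text
time_s: 14.9
eef_pos: [448.5, 205.6, 160.2]
orientation: [[0.53, 0.848, 0.001], [0.848, -0.53, 0.0], [0.001, 0.001, -1.0]]
force: [0.5, -0.6, -2.0]
finger_gap: 25.1
grasp_force: 60.0
```

```bash
python3 tgt.py 474.3 247 67 58 24 15
python3 - <<'E'
from h import *
for n,f in(('side','s7'),('scene','c7'),('wrist','w7')): snap(n,f)
a=cv2.imread('pics/c7.png'); b=cv2.imread('pics/w7.png'); 
cv2.imwrite('pics/v7.png',np.hstack([cv2.resize(a[215:255,175:215],(400,400),interpolation=2),cv2.resize(b[70:190,196:316],(400,400),interpolation=2)]))
E
```

```text
14.9 tip [471.374 242.193  81.079] want [471.194 242.03   80.808] units [-0.005 -0.001  0.005] xaz 57.99602078249868 F [ 0.541 -0.618 -1.968] Fn -1.718934356985487 60.023624897003174 n units per mm [-0.008  0.    -0.018]
```

View pics/v7.png

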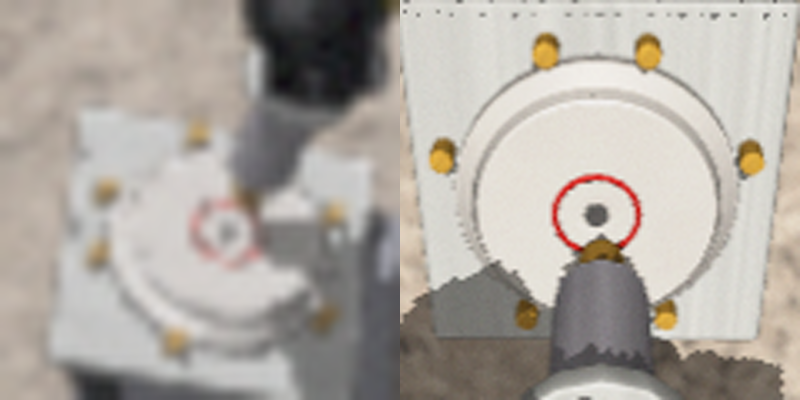

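Run:
```python
from tilt import *
s=robot.sense();p=np.array(s['eef_pos']);R=np.array(s['orientation']);w=load('w7');c=load('c7')
print('ring',onz(w,(254.8,133.9),67),onz(c,(197.7,238.2),67))
for d in (22,23,24,25):
    q=proj(w,pts(p,R,np.radians(d),[(10,-86),(4,-102),(0,-106)])); r=proj(c,pts(p,R,np.radians(d),[(0,-86),(0,-106)]))
    print(d,((q-[196,70])*400/120+[400,0]).ravel(),((r-[175,215])*10).ravel())
n=np.array([-.207,-.331,.92])
print('ring proj',((proj(w,[474.3,247,67])-[196,70])*400/120+[400,0]),(proj(c,[474.3,247,67])-[175,215])*10, 'at 15 off',((proj(w,np.array([474.3,247,67])+15*n)-[196,70])*400/120+[400,0]),(proj(c,np.array([474.3,247,67])+15*n)-[175,215])*10)
```

```text
ring [474.1 247.2  67. ] [472.6 247.9  67. ]
22 [597.1 266.8 597.1 253.  597.1 259.5] [268.4 166.8 251.6 202.7]
23 [597.1 260.9 597.1 246.1 597.1 252.4] [263.4 165.8 245.5 201.6]
24 [597.  255.  597.1 239.2 597.1 245.3] [258.4 164.8 239.5 200.4]
25 [597.  249.1 597.  232.3 597.1 238.2] [253.4 163.8 233.4 199.1]
ring proj [[597.3 213.2]] [[227.  226.8]] at 15 off [[597.3 245.8]] [[240.  200.6]]
```

Emit:
apply_moves(increments=[[[0.02,-0.015,0.045,0],[0.02,0,0.045,0],[0.02,0,0.045,0],[0.02,0,0.045,0],[0.02,0,0.045,0]]])

```text
time_s: 15.55
eef_pos: [450.3, 210.4, 148.2]
orientation: [[0.53, 0.848, -0.0], [0.848, -0.53, -0.0], [-0.0, -0.0, -1.0]]
force: [0.6, -0.7, -1.9]
finger_gap: 25.2
grasp_force: 60.0
```

Emit:
apply_moves(increments=[[[0,0,0,0],[0,0,0,0],[0,0,0,0],[0,0,0,0]]])

```text
time_s: 15.95
eef_pos: [450.3, 210.3, 148.6]
orientation: [[0.53, 0.848, 0.0], [0.848, -0.53, -0.0], [0.0, 0.0, -1.0]]
force: [0.4, 0.4, -0.8]
finger_gap: 25.5
grasp_force: 60.0
```

```bash
python3 tgt.py 474.3 247 67 58 24 0
```

```text
15.95 tip [473.18  246.856  69.497] want [474.3 247.   67. ] units [0.014 0.017 0.05 ] xaz 57.999737914005536 F [ 0.373  0.448 -0.834] Fn -0.993294838834799 60.02346754074097 n units per mm [-0.008  0.    -0.018]
```

Emit:
apply_moves(increments=[[[0.01,0,0.023,0],[0.01,0,0.023,0],[0.01,0,0.023,0],[0.01,0,0.023,0],[0,0,0,0]]])

```text
time_s: 16.45
eef_pos: [451.4, 211.9, 144.0]
orientation: [[0.53, 0.848, 0.0], [0.848, -0.53, -0.0], [-0.0, 0.0, -1.0]]
force: [-0.9, -1.5, 2.0]
finger_gap: 25.4
grasp_force: 60.3
```

Emit:
apply_moves(increments=[[[0,0,0,0],[0,0,0,0],[0,0,0,0]]])

```text
time_s: 16.75
eef_pos: [451.4, 211.9, 144.0]
orientation: [[0.53, 0.848, 0.0], [0.848, -0.53, -0.0], [0.0, 0.0, -1.0]]
force: [-0.2, -1.0, 2.6]
finger_gap: 25.3
grasp_force: 60.3
```

```bash
python3 tgt.py 474.3 247 67 58 24 0
```

```text
16.75 tip [474.238 248.486  64.879] want [474.3 247.   67. ] units [-0.025  0.017 -0.042] xaz 57.99584026474012 F [-0.185 -0.989  2.611] Fn 2.7694219204863497 60.28329133987427 n units per mm [-0.008  0.    -0.018]
```

Emit:
apply_moves(increments=[[[0.005,0,0.01,0],[0,0,0,0],[0,0,0,0],[0,0,0,0]]])

```text
time_s: 17.15
eef_pos: [451.5, 212.2, 143.5]
orientation: [[0.53, 0.848, 0.0], [0.848, -0.53, -0.0], [-0.0, 0.0, -1.0]]
force: [0.0, -1.5, 0.9]
finger_gap: 25.6
grasp_force: 60.3
```

Run:
```python
from tilt import *
n=np.array([-.207,-.331,.92]);F=[]
for i in range(10):
    w=robot.camera('wrist'); F.append(robot.sense()['force'])
F=np.array(F);print(F.mean(0),(F@n).mean(),(F@n).std())
np.save('pics/w8.npy',w,allow_pickle=True)
s=robot.sense();p=np.array(s['eef_pos']);R=np.array(s['orientation'])
I=w['frame'].astype(int);m=(I[...,0]-np.maximum(I[...,1],I[...,2])>60)&(abs(I[...,1]-I[...,2])<40);m[:,:200]=0;m[:,310:]=0;m[:90]=0;m[200:]=0
v,u=np.nonzero(m);pt=np.c_[u,v]
G=np.array([onz(w,q,67) for q in pt])
# intersect rays with plate plane through spot
P0=np.array([474.3,247,67.]);Q=[]
for q in pt:
    o,d=ray(w,q);Q.append(o+d*((P0-o)@n)/(d@n))
Q=np.array(Q);ex=np.cross([0,0,1],n);ex/=np.linalg.norm(ex);ey=np.cross(n,ex)
L=np.c_[(Q-P0)@ex,(Q-P0)@ey]
A=np.c_[2*L,np.ones(len(L))];sol=np.linalg.lstsq(A,(L**2).sum(1),rcond=None)[0]
print(len(L),L.min(0),L.max(0),'centre',sol[:2],'r',np.sqrt(sol[2]+sol[:2]@sol[:2]),P0+ex*sol[0]+ey*sol[1],p)
tp=pts(p,R,np.radians(24),[(0,-106)])[0];print('tip',tp,(tp-P0)@ex,(tp-P0)@ey,(tp-P0)@n)
```

```text
[-0.3 -1.3  2.1] 2.4346405246495673 0.4877733299486878
105 [-10.7  -5.2] [10.1 10. ] centre [-0.6 -0.1] r 9.861673432465087 [473.7 247.2  67. ] [451.5 212.2 143.4]
tip [474.3 248.7  64.3] -0.8796031013629435 0.30921525736876604 -3.0633561548086092
```

Emit:
apply_moves(increments=[[[0.008,0,0.02,0],[0,0,0,0],[0,0,0,0],[0,0,0,0],[0,0,0,0]]])

```text
time_s: 18.15
eef_pos: [451.7, 212.5, 142.5]
orientation: [[0.53, 0.848, 0.0], [0.848, -0.53, -0.0], [0.0, 0.0, -1.0]]
force: [-0.2, -0.9, 3.2]
finger_gap: 25.3
grasp_force: 60.5
```

Run:
```python
from tilt import *
n=np.array([-.207,-.331,.92]);F=[]
for i in range(10):
    robot.camera('wrist'); F.append(robot.sense()['force'])
F=np.array(F);print((F@n).mean(),robot.sense()['eef_pos'],robot.sense()['grasp_force'])
if 0.5<(F@n).mean()<5: print(robot.finish_job())
```

```text
3.0976271782001943 [451.7 212.5 142.4] 60.5352509021759
the job is handed in; nothing more can be done
None
```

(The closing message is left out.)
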